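Tip the carrier plate out of its nest

ROBOT

A 7-joint arm with a two-finger parallel gripper is mounted at the origin on a cart in front of the work surface, level with it; the furniture and walls round the work are solid. World frame = base frame: x ahead of the robot, y to its left, z up, the work surface at z = 0. Lengths are in m, angles in rad, forces in N, time in s.
With the tool pointing down it reaches from about 0.4 to 0.85 m from the base axis. Payload 10.4 kg.
Tool frame: the origin (TCP) lies at the very end of the fingers, on their centre line; the grasp point (between the pads) lies 19 mm behind it; y points along the fingers, z is the direction in which the jaws open and shut, and the axes are right-handed (so a half turn about y gives the same grasp; the last joint's range is limited). The gripper opens to 85 mm and grips with 20 to 120 N. Pads are 22 mm wide; open, the fingers measure 114 mm over their backs; the gripper's body (76 mm by 85 mm) begins 54 mm behind the grasp point. The pads swing forward as they close: fully open they stand 13 mm farther back than shut.
Start: joints at [1.238, 0.332, -0.065, 1.46, 0.022, 1.35, -0.088], TCP at [0.191, -0.595, 0.231] pointing down, gripper open.
Joint ranges: [-2.6, 2.6], [-0.5, 2.12], [-1.47, 1.34], [0.16, 2.42], [-1.27, 4.41], [0.06, 2.06], [-2.6, 2.6]. Speed limits (rad/s): [2.22, 2.22, 2.79, 2.79, 3.14, 3.14, 3.14].

INTERFACE

Orientations are given as a unit quaternion [x, y, z, w].
In Python, from workcell import manip gives the robot as it stands.
- The arm moves only by the tool arm_command, never from a script. Its argument "commands" is a list that holds one entry, the list of rows, each a list of 6 numbers: the shift along the world's x, y, z in cm, then the turn, a rotation vector about the world's x, y, z in degrees. A call has 1 to 20 rows; each row is the pose to reach, as a shift and turn from the pose commanded when the call began; what a row does not reach only later rows make up. A row lasts 1/10 s, in which the tool goes at most 50 mm and 8.59 degrees, less where a joint would pass 70% of its speed; a pose out of reach is approached as far as the arm can. A call with a gripper value outside its range is refused whole. "claw" is the finger opening in cm, from 0 to 8.54, set as the call begins (left out, the last holds). The fingers move at their own pace and stop on an object; "newtons" is the grip in N (left out, the last holds). Time passes only in rows, so rows that repeat a pose let the fingers close. It gives the time, the measured TCP pose, the force and the opening at its end, in the units of the state.
- manip.get_obs(): the state, without advancing time (a new reading comes with each control period).
- manip.camera(name): name is "side" or "top" or "wrist"; returns a dict with "pixels" (400x640x3 uint8, blue, green, red), "depth" (400x640 float32, m along the optical axis (not along the pixel's ray), 0 where there is no reading), "K" (3x3 intrinsics, pixels), "k1" (the pictures are not rectified: a ray, as slopes to the right and down, at radius r is drawn at 1 + k1 r^2 times it, then the intrinsics apply), "rvec" (rotation vector, rad) and "tvec" (3), from world to camera coordinates, as OpenCV has them. Camera axes: x right, y down, z forward; pixel columns grow to the right and rows downward; lengths in m; the calibration is good to about 2 mm. A picture is of the moment at which its call begins.
- manip.hand_in(): hands the job in, once; it reports no verdict.
Trained networks look in the newest picture that a camera, given by its name, has taken for a name from the list of things; names that differ only in an ending like _2 or _b are one class to them, and where a whole thing is asked for, a point or a joint stands for the part that bears it (a point fixed in the world has none). Each returns a list of dicts, best first, with "p" (0 to 1); they miss things now and then, are a little off and sometimes report something else, mostly with a low value. They report only what shows in the picture. A call takes as long as a camera call.
- manip.masks_of(camera, thing): "mask" (400x640 bool, what is visible of it) and "bbox" ([left, top, right, bottom] in pixels, round what is visible of it).
The state is a dict: "clock": time; "joint_pos": joint angles; "joint_velocities": joint speeds; "tau": joint torques, N m; "position": TCP position; "ee_rot": TCP orientation; "ft_force": force on the tool from outside, world axes, zero at the start; "torque": the same for the moment, N m; "grip_width": opening from 0.0 (shut) to 1.0 (fully open).
Only numpy, scipy, OpenCV 4.12 (cv2) and the standard library are available. Lean on these libraries where they do the work, as an engineer would, in place of code of your own. Each camera call takes 0.05 s, during which the arm holds its last target.

TASK

The aluminium carrier plate lies flush in its grey nest, with no room for fingers round it. Press down its ribbed end, at the notch, so that the other end tips up out of the pocket, then take the plate by the raised end and lay it down flat, pockets up, wholly on the dark steel surface plate, without dropping it. Do not disturb the magnifier, the ground steel block or the small valve standing about.

Things in the scene. Friction and masses are not known exactly. Their poses are not given: they have to be found in the camera images.
- nest: Grey fixture block, fixed, 156 (its x) x 90 (its y) x 48 mm high; origin at the centre of its underside, z up. In its top a pocket 124 x 58 mm, centred, for the carrier. The end wall at its +x end (16 mm thick) has a thumb notch 32 mm wide (y), 30 mm deep from the top. Four dark screw heads at the corners. Under the +x half of the pocket it is hollow.
- rocker (a joint): Steel rocking floor of the nest, under the carrier; pivot parallel to the nest's y at its x = +2, z = 32.5 mm. 0 rad: level, carrier flush. Positive: +x end down; stop at 0.40. Stiff pivot (0.12 N m friction: 2.5 to 4 N at 45 mm); it stays where it is left. At its stop the carrier's -x end face stands with its lower edge about 13, its upper about 22 mm above the nest's top.
- carrier: Loose aluminium plate 120 (its x) x 54 (its y) x 10 mm, about 0.17 kg, with two rows of four dark square pockets on its top and four thin cross ribs at its +x end (x = +40 to +57 mm), the end to press. Origin at the centre of its underside, z up out of its top. At the start it lies in the nest's pocket with its axes along the nest's, 2 mm play all round, its top 0.5 mm below the nest's top (underside 37.5 mm above the worktop).
- corner_a (a point): Corner of the carrier's underside at its (+60, +27, 0) mm.
- corner_b (a point): Corner of the carrier's underside at its (+60, -27, 0) mm.
- corner_c (a point): Corner of the carrier's underside at its (-60, +27, 0) mm.
- corner_d (a point): Corner of the carrier's underside at its (-60, -27, 0) mm.
- surface_plate: Small flat dark steel surface plate on four feet, fixed, 130 (its x) x 170 (its y) x 20 mm high, no rim; origin at the centre of its underside on the worktop. It lies behind the control box (which is 90 mm high), to the right of the tall grey casting of the machine head that stands between it and the nest: carry the carrier round the front of that casting.
- loupe: Bystander: black stand magnifier, 37 mm across, 40 mm high, origin at the centre of its underside. Not to be disturbed.
- spacer_block: Bystander: ground steel block 20 x 50 x 25 mm, origin at the centre of its underside. Not to be disturbed.
- valve_block: Bystander: small white and black solenoid valve, 18 x 64 x 29 mm, origin at the centre of its underside. Not to be disturbed.

How it is judged:
By the outcome, as a careful person would: the job done as asked, in the order asked, and still so for the second after the job is handed in, with the robot touching nothing.
It also fails if it takes over 58 s, if anything falls off the work surface, if the arm or the gripper's body presses on something with over 40 N, if the wrist force passes 120 N, or if a joint passes its speed limit or range.

## Working session

There is one attempt and no reset: what is moved stays moved. The work goes in short steps, Python scripts to look and compute and a tool call to move; the robot and the scene stay as the last step left them, time stands still between calls to the robot, and variables do not carry over. Pictures are saved under pics/ and viewed, and the job is handed in when it is done.

Besides the shell and the picture viewer there is one more tool, called after "Call:" as name([rows], argument=value, ...), one row to a line, values as JSON. arm_command: Moves the arm, as the interface text tells. Its arguments: {"type":"object","properties":{"commands":{"type":"array"},"claw":{"type":"number"},"newtons":{"type":"number"}},"required":["commands"]}

```bash
mkdir -p pics; ls; cat > h.py <<'E'
import numpy as np, cv2
from workcell import manip
def shot(n,f=None):
    c=manip.camera(n)
    if f: cv2.imwrite('pics/'+f,c['pixels'])
    return c
def pts(c):
    K=np.array(c['K']);h,w=c['depth'].shape
    u,v=np.meshgrid(np.arange(w),np.arange(h))
    x=(u-K[0,2])/K[0,0];y=(v-K[1,2])/K[1,1]
    xd,yd=x.copy(),y.copy()
    for _ in range(10):
        r2=x*x+y*y;x=xd/(1+c['k1']*r2);y=yd/(1+c['k1']*r2)
    d=c['depth'];P=np.stack([x*d,y*d,d],-1)
    R,_=cv2.Rodrigues(np.array(c['rvec'],float));t=np.array(c['tvec'],float).ravel()
    W=(P-t)@R
    W[d==0]=np.nan
    return W
E
python3 - <<'E'
from h import *
o=manip.get_obs();print({k:np.round(v,3).tolist() for k,v in o.items()})
for n in ['side','top','wrist']:
    c=shot(n,n+'0.png'); np.savez('/tmp/'+n+'0.npz',**{k:np.array(v) for k,v in c.items()})
    R,_=cv2.Rodrigues(np.array(c['rvec'],float));print(n,(-R.T@np.array(c['tvec']).ravel()).round(3),R[2].round(2))
    for t in ['nest','carrier','surface_plate','loupe','spacer_block','valve_block']:
        W=pts(c)
        for m in manip.masks_of(n,t)[:2]:
            q=W[m['mask']]; q=q[~np.isnan(q[:,0])]
            print(t,round(m['p'],2),m['bbox'],len(q),np.median(q,0).round(3) if len(q) else '',np.percentile(q,[2],0).round(3) if len(q) else '',np.percentile(q,98,0).round(3) if len(q) else '')
E
```

```text
pics
{'clock': 0.0, 'joint_pos': [1.238, 0.333, -0.065, 1.461, 0.022, 1.35, -0.089], 'joint_velocities': [-0.0, 0.004, 0.0, -0.0, -0.001, -0.001, 0.0], 'tau': [0.0, -62.544, 0.049, -39.161, 0.016, 0.01, -0.0], 'position': [0.19, -0.595, 0.23], 'ee_rot': [-0.109, 0.699, -0.698, 0.109], 'ft_force': [-0.327, 0.179, -0.346], 'torque': [-0.021, 0.011, -0.014], 'grip_width': 0.998}
side [0.064 0.824 0.861] [ 0.4  -0.61 -0.68]
nest 0.96 [248.4, 258.4, 298.4, 342.2] 2142 [0.452 0.396 0.047] [[0.401 0.294 0.003]] [0.555 0.448 0.051]
nest 0.71 [256.3, 265.8, 289.7, 319.7] 1362 [0.48  0.369 0.048] [[0.431 0.316 0.044]] [0.532 0.416 0.051]
carrier 0.68 [256.5, 265.1, 289.8, 320.7] 1348 [0.48  0.369 0.048] [[0.432 0.319 0.044]] [0.531 0.416 0.051]
surface_plate 0.78 [308.0, 115.7, 378.5, 159.4] 1704 [ 0.659 -0.175  0.02 ] [[ 0.601 -0.272  0.008]] [ 0.722 -0.105  0.024]
loupe 0.79 [257.0, 218.3, 273.6, 242.9] 303 [0.614 0.225 0.03 ] [[0.602 0.204 0.003]] [0.635 0.236 0.042]
spacer_block 0.78 [368.8, 243.3, 390.8, 270.0] 282 [0.364 0.14  0.023] [[0.352 0.116 0.003]] [0.379 0.162 0.028]
valve_block 
[... 167 characters left out ...]
, 261.5, 248.8] 1029 [0.475 0.355 0.047] [[0.404 0.286 0.007]] [0.552 0.435 0.053]
carrier 0.84 [211.1, 197.0, 250.8, 237.0] 799 [0.478 0.364 0.047] [[0.432 0.315 0.042]] [0.527 0.413 0.052]
surface_plate 0.88 [396.7, 129.9, 454.4, 178.8] 2550 [ 0.653 -0.192  0.021] [[ 0.59  -0.275  0.013]] [ 0.719 -0.111  0.026]
loupe 0.58 [277.8, 164.3, 292.6, 180.0] 148 [0.612 0.217 0.037] [[0.599 0.202 0.002]] [0.63  0.234 0.042]
spacer_block 0.63 [309.6, 251.6, 318.7, 260.2] 122 [0.364 0.135 0.024] [[ 0.353  0.113 -0.002]] [0.377 0.157 0.03 ]
valve_block 0.49 [348.1, 180.1, 360.5, 202.4] 145 [0.549 0.016 0.021] [[ 0.523 -0.002  0.004]] [0.578 0.032 0.031]
wrist [ 0.27  -0.57   0.374] [-0.31 -0.1  -0.95]
```

```bash
python3 - <<'E'
import cv2
a=cv2.imread('pics/side0.png');cv2.imwrite('pics/side0c.png',cv2.resize(a[90:360,200:430],None,fx=3,fy=2.2))
cv2.imwrite('pics/nestz.png',cv2.resize(a[245:350,235:310],None,fx=6,fy=5.6))
a=cv2.imread('pics/top0.png');cv2.imwrite('pics/top0c.png',cv2.resize(a[90:290,180:480],None,fx=2.6,fy=2.6,interpolation=cv2.INTER_CUBIC))
E
```

```text
(no output)
```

View pics/side0.png

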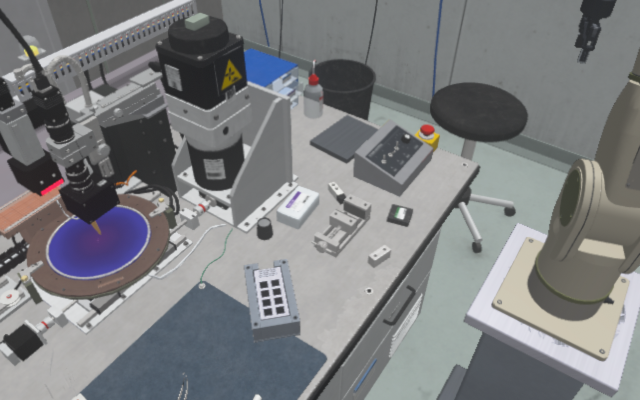

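View pics/nestz.png

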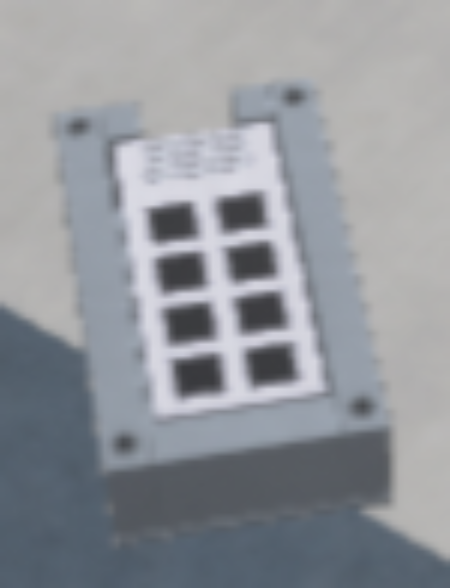

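View pics/top0c.png

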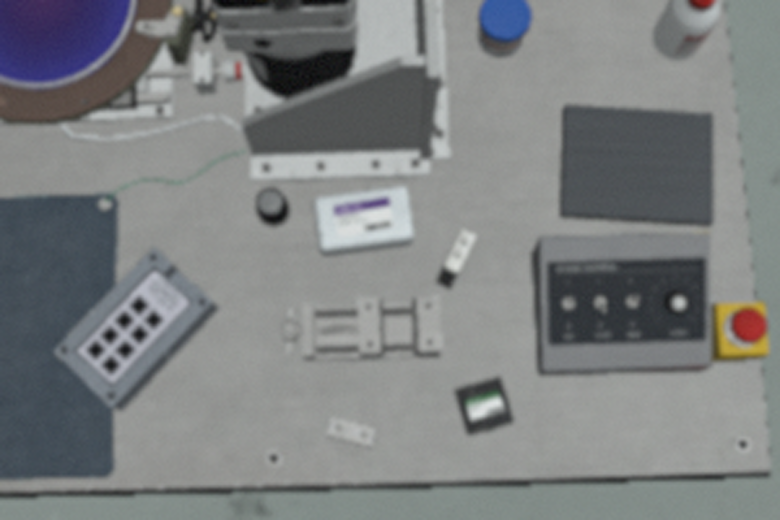

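The carrier lies in the nest with its ribbed, notched end pointing forward-right. In `side0.png` the ribs are near (267,270). In the top view the surface plate is at (396–454, 130–179), behind the control box. Next I'll fit the poses and map the obstacles.

```bash
python3 - <<'E'
from h import *
from scipy.spatial.transform import Rotation as Ro
for n in ['side','top']:
    c=shot(n); W=pts(c)
    for t,z0,z1 in [('nest',.042,.056),('carrier',.04,.056),('surface_plate',.014,.028),('loupe',.03,.05),('spacer_block',.02,.032),('valve_block',.022,.036)]:
        ms=manip.masks_of(n,t)
        if not ms: print(n,t,'none');continue
        m=ms[0]['mask']; q=W[m&(W[...,2]>z0)&(W[...,2]<z1)]
        (cx,cy),(w,h),a=cv2.minAreaRect((q[:,:2]*1000).astype(np.float32))
        print(n,t,ms[0]['p'].__round__(2),'c',round(cx,1),round(cy,1),'size',round(w,1),round(h,1),'ang',round(a,2),'z',np.median(q[:,2]).round(4))
# obstacle height map merged, grid 4cm
H={}
for n in ['side','top']:
    W=pts(shot(n)).reshape(-1,3); W=W[~np.isnan(W[:,0])]
    for x,y,z in W:
        if .25<x<.95 and -.4<y<.55: 
            k=(int(x//.04),int((y+.4)//.04)); H[k]=max(H.get(k,-1),z)
print('cols y from .54 to -.40 step .04; heights cm')
for i in range(23,5,-1): print('%.2f'%(i*.04),' '.join('%3d'%round(100*H[(i,j)]) if (i,j) in H else '  .' for j in range(23,-1,-1)))
o=manip.get_obs();print(Ro.from_quat(o['ee_rot']).as_matrix().round(3))
E
```

```text
side nest 0.59 c 483.1 366.1 size 88.5 158.9 ang 45.86 z 0.048
side carrier 0.69 c 482.5 365.8 size 52.3 128.7 ang 45.75 z 0.0477
side surface_plate 0.78 c 658.7 -193.1 size 173.9 134.3 ang 85.26 z 0.0204
side loupe 0.76 c 619.6 217.8 size 29.2 33.3 ang 37.98 z 0.0382
side spacer_block 0.85 c 366.3 136.0 size 52.1 22.0 ang 75.76 z 0.025
side valve_block 0.57 c 554.2 16.6 size 18.8 62.4 ang 59.43 z 0.0232
top nest 0.93 c 480.6 363.8 size 91.3 155.0 ang 44.51 z 0.048
top carrier 0.69 c 480.2 361.4 size 56.5 118.3 ang 45.77 z 0.0475
top surface_plate 0.66 c 655.9 -194.0 size 169.1 132.7 ang 85.05 z 0.0207
top loupe 0.47 c 616.2 217.4 size 29.5 29.4 ang 26.08 z 0.0384
top spacer_block none
top valve_block 0.72 c 554.5 12.9 size 16.7 57.9 ang 62.28 z 0.0241
cols y from .54 to -.40 step .04; heights cm
0.92   6  24  24  42  43  40  31  31  31  32  32   .   0   1  14  14  14  14  14  14  14   0   .   .
0.88   6  32  55  43  43  31  31  31  35  34  35  23   .   1  14  14  14  14  14  14  14   1   0   .
0.84   6  44  53  32  32   6   7  26  41  16  41  25  26  26  11  14  14  14  14  14  14  
[... 898 characters left out ...]
9   9   8   5   0   .
0.44   1   1   5   5   6   6   5   1   4   4   5   6   6   5   1   6   7   9   7   8   8   8   .   .
0.40   1   1   1   5   5   5   1   1   1   1   1   1   1   2   2   5   5   6   6   6   6   6   0   .
0.36   2   1   1   1   5   1   1   1   1   3   3   3   1   2   2   1   1   1   1   1   1   1   0 -79
0.32   1   1   1   1   1   1   1   1   1   1   3   3   1   1   1   1   1   1   1   1   1   1   0 -79
0.28   1   1   1   1   0   1   0   1   1   1   0   1   0   1   0   1   1   1   1   1   1   1   0 -79
0.24 -79 -79 -79 -79 -79 -79 -79 -79 -79 -79 -79 -79 -79 -79 -79 -79 -79 -78 -79 -79 -79 -79 -79 -79
[[-0.952  0.     0.305]
 [-0.305 -0.    -0.952]
 [-0.    -1.     0.   ]]
```

Call:
arm_command([
  [[2.7,3.95,1,0,0,6],[5.4,7.9,2,0,0,12],[8.1,11.85,2,0,0,18],[10.8,15.8,2,0,0,24],[13.5,19.75,2,0,0,30],[16.2,23.7,2,0,0,36],[18.9,27.65,2,0,0,42],[21.6,31.6,2,0,0,48],[24.3,35.55,2,0,0,54],[27,39.5,2,0,0,60],[27.5,44.4,2,0,0,65.8],[28,49.3,2,0,0,71.6],[28.5,54.2,2,0,0,77.4],[29,59.1,2,0,0,83.2],[29.5,64,2,0,0,89],[30,68.9,2,0,0,94.8],[30.5,73.8,2,0,0,100.6],[31,78.7,2,0,0,106.4],[31.6,83.6,2,0,0,112],[32.1,88.4,2,0,0,117.6]],
], claw=0, newtons=40)

```text
clock: 3.85
position: [0.5119, 0.2904, 0.2515]
ee_rot: [-0.654, 0.267, -0.268, 0.655]
ft_force: [0.3, -0.5, -0.1]
grip_width: 0.003
```

```bash
python3 - <<'E'
from h import *
from scipy.spatial.transform import Rotation as Ro
o=manip.get_obs();print(o['joint_pos'],np.round(o['position'],4));M=Ro.from_quat(o['ee_rot']).as_matrix();print(M.round(3), 'zaxis yaw',np.degrees(np.arctan2(M[1,2],M[0,2])))
c=shot('wrist','w1.png');W=pts(c)
for t,z0,z1 in [('nest',.042,.056),('carrier',.044,.056)]:
    for mm in manip.masks_of('wrist',t)[:1]:
        m=mm['mask'];q=W[m&(W[...,2]>z0)&(W[...,2]<z1)]
        (cx,cy),(w,h),a=cv2.minAreaRect((q[:,:2]*1000).astype(np.float32))
        print(t,mm['p'],mm['bbox'],cx,cy,w,h,a,np.median(q[:,2]))
E
```

```text
[ 0.1359388   0.37987123 -0.93461317  1.49497943  0.30691086  1.42025159
 -0.01591405] [0.5119 0.2904 0.2515]
[[ 0.713  0.001  0.701]
 [-0.701  0.     0.713]
 [ 0.    -1.     0.001]] zaxis yaw 45.51249096981065
nest 0.61 [326.5, 53.3, 374.8, 164.9] 482.3018493652344 365.5730895996094 54.418304443359375 119.78028869628906 45.73018264770508 0.04762394457957343
carrier 0.84 [323.3, 51.0, 374.3, 164.4] 482.2822570800781 365.58056640625 54.40167236328125 119.81874084472656 45.73018264770508 0.04762765680985262
```

View pics/w1.png

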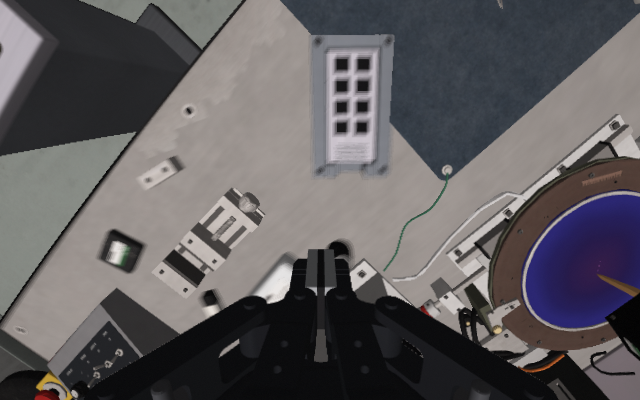

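The wrist view shows the carrier at about (324–374, 51–164), with its ribs at the lower end near (352,150). The fit gives 54.4 x 119.8 mm, centre (0.4823, 0.3656) and yaw −44.3°.

Call:
arm_command([
  [[0.2,2,-3,0,0,0.2],[0.45,4.3,-6,0,0,0.2],[0.45,4.3,-10,0,0,0.2],[0.45,4.3,-14,0,0,0.2],[0.45,4.3,-17,0,0,0.2],[0.45,4.3,-18.5,0,0,0.2],[0.45,4.3,-19.5,0,0,0.2],[0.45,4.3,-19.5,0,0,0.2],[0.45,4.3,-19.5,0,0,0.2]],
])

```text
clock: 4.9
position: [0.5169, 0.3321, 0.0578]
ee_rot: [-0.654, 0.267, -0.268, 0.655]
ft_force: [0.3, -0.7, 0.8]
grip_width: -0.0
```

```bash
python3 - <<'E'
from h import *
o=manip.get_obs();print(o['joint_pos'].round(3),np.round(o['position'],4),o['ft_force'])
c=shot('side','s2.png');cv2.imwrite('pics/s2c.png',cv2.resize(c['pixels'][180:360,200:360],None,fx=4,fy=3.3))
E
```

```text
[-0.012  0.609 -0.837  1.64   0.494  1.114 -0.188] [0.5169 0.3321 0.0578] [ 0.27590185 -0.68010671  0.75813392]
```

View pics/s2c.png

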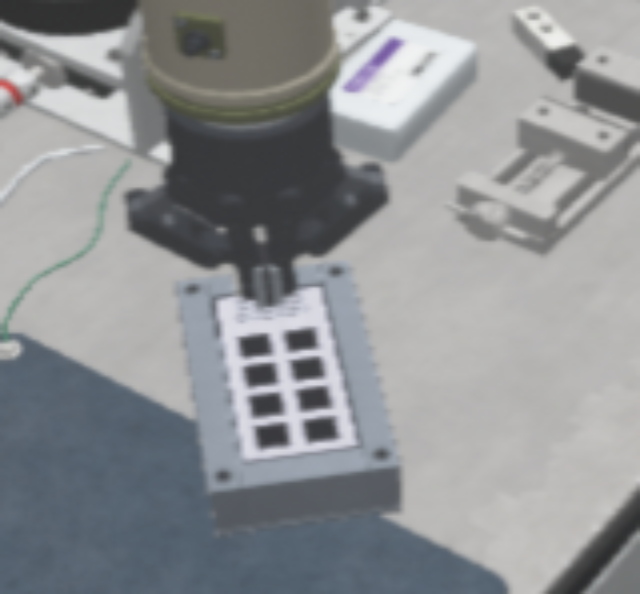

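In the crop, the closed fingers stand over the ribs, around (265,290), and clear of the nest walls. Now I'll press.

Call:
arm_command([
  [[0,0,-0.3,0,0,0],[0,0,-0.6,0,0,0],[0,0,-0.9,0,0,0],[0,0,-1.1,0,0,0],[0,0,-1.3,0,0,0],[0,0,-1.5,0,0,0],[0,0,-1.7,0,0,0],[0,0,-1.9,0,0,0],[0,0,-2.1,0,0,0],[0,0,-2.2,0,0,0],[0,0,-2.2,0,0,0]],
])

```text
clock: 6.05
position: [0.5167, 0.3313, 0.0342]
ee_rot: [-0.654, 0.267, -0.268, 0.655]
ft_force: [3.2, -2.9, 3.7]
grip_width: -0.002
```

Call:
arm_command([
  [[0,0,-0.1,0,0,0],[0,0,-0.2,0,0,0],[0,0,-0.3,0,0,0],[0,0,-0.3,0,0,0]],
])

```text
clock: 6.45
position: [0.5168, 0.3314, 0.0321]
ee_rot: [-0.654, 0.267, -0.268, 0.655]
ft_force: [2.5, -5.9, 10.9]
grip_width: 0.001
```

```bash
python3 - <<'E'
from h import *
c=shot('side','s3.png');cv2.imwrite('pics/s3c.png',cv2.resize(c['pixels'][180:360,200:360],None,fx=4,fy=3.3))
E
```

```text
(no output)
```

View pics/s3c.png

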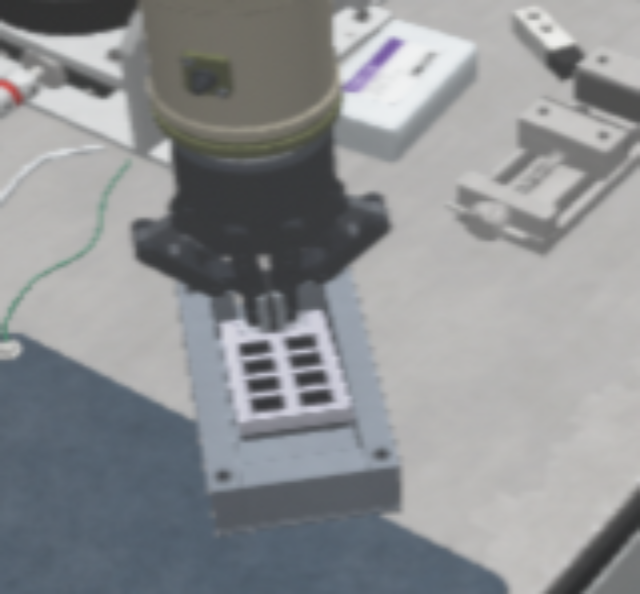

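The carrier's far end has risen (crop (240–355, 405–435)), with a visible gap below it. The force was rising at the stop. I'll withdraw upward, open the gripper and measure.

Call:
arm_command([
  [[0,0,0.5,0,0,0],[0,0,2,0,0,0],[0,0,5,0,0,0],[0,0,9,0,0,0],[0,0,13,0,0,0],[0,0,16,0,0,0],[0,0,16,0,0,0]],
])

```text
clock: 7.2
position: [0.5166, 0.3341, 0.1966]
ee_rot: [-0.653, 0.266, -0.268, 0.657]
ft_force: [-0.0, 0.1, 0.4]
grip_width: -0.002
```

```bash
cat > pl.py <<'E'
from h import *
def fit(name,f,thing='carrier'):
    c=shot(name,f);W=pts(c)
    r=[]
    for mm in manip.masks_of(name,thing)[:1]:
        m=cv2.erode(mm['mask'].astype(np.uint8),np.ones((3,3)))>0
        q=W[m];q=q[~np.isnan(q[:,0])]
        # robust plane
        best=None;rng=np.random.default_rng(0)
        for _ in range(300):
            a,b,d=q[rng.choice(len(q),3,False)];n=np.cross(b-a,d-a);l=np.linalg.norm(n)
            if l<1e-6: continue
            n/=l;k=np.abs((q-a)@n)<.0025
            if best is None or k.sum()>best.sum():best=k
        qq=q[best];ce=qq.mean(0);n=np.linalg.svd(qq-ce)[2][2];n*=np.sign(n[2])
        W2=W[mm['mask']];W2=W2[~np.isnan(W2[:,0])];W2=W2[np.abs((W2-ce)@n)<.004]
        ex=np.array([.716,-.698,0]);ex-=n*(ex@n);ex/=np.linalg.norm(ex);ey=np.cross(n,ex)
        u=np.stack([(W2-ce)@ex,(W2-ce)@ey],-1)*1000
        (cx,cy),(w,h),a=cv2.minAreaRect(u.astype(np.float32))
        cen=ce+ex*cx/1000+ey*cy/1000
        print(name,'p',round(mm['p'],2),'top centre',cen.round(4),'normal',n.round(3),'tilt',np.degrees(np.arccos(n[2])).round(1),'size',round(w,1),round(h,1),'ang',round(a,1),'urange',u.min(0).round(0),u.max(0).round(0),mm['bbox'])
        r=cen,n
    return r
E
python3 - <<'E'
from pl import *
fit('wrist','w4.png');fit('side','s4.png')
o=manip.get_obs();print(o['position'],o['joint_pos'].round(2))
E
```

```text
wrist p 0.62 top centre [0.4857 0.3617 0.0475] normal [ 0.279 -0.274  0.92 ] tilt 23.0 size 54.3 119.5 ang 90.0 urange [-51. -27.] [69. 27.] [284.7, 83.6, 347.0, 193.4]
side p 0.62 top centre [0.4871 0.3615 0.0477] normal [ 0.277 -0.267  0.923] tilt 22.6 size 125.0 52.2 ang 0.3 urange [-54. -27.] [71. 26.] [257.5, 273.5, 289.3, 310.5]
[0.51530967 0.33158679 0.1903956 ] [ 0.03  0.48 -0.91  1.51  0.38  1.34 -0.11]
```

View pics/w4.png

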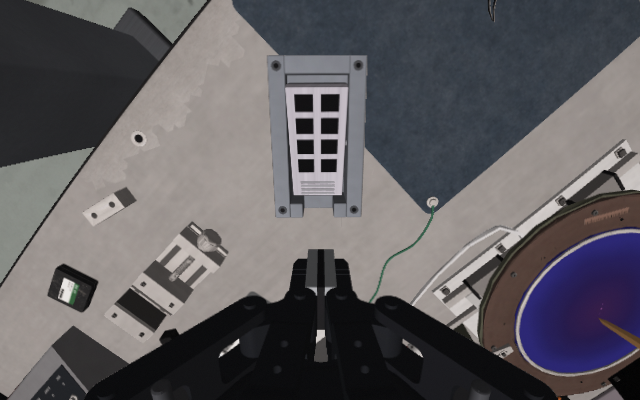

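The plate stays tipped at 23° after release, and the wrist fit is 54.3 x 119.5 mm. In the picture the raised end is at (290–348, 85). I'll move to the pre-grasp with a matching tilt.

Call:
arm_command([
  [[-0.7,0.7,-1,2.3,2.35,0],[-1.4,1.4,-2,4.6,4.7,0],[-2.1,2.1,-3,6.9,7.05,0],[-2.9,2.9,-4,9.2,9.4,0],[-3.6,3.6,-5.5,11.5,11.8,0],[-4.3,4.3,-7,13.8,14.2,0],[-5,5,-8.5,16,16.5,0],[-5,5,-9,16,16.5,0],[-5,5,-9,16,16.5,0],[-5,5,-9,16,16.5,0]],
], claw=7.5)

```text
clock: 8.4
position: [0.466, 0.3822, 0.1019]
ee_rot: [-0.589, 0.392, -0.131, 0.694]
ft_force: [0.0, 1.4, 0.2]
grip_width: 0.877
```

```bash
python3 - <<'E'
from pl import *
from scipy.spatial.transform import Rotation as Ro
fit('wrist','w5.png');c=shot('side');cv2.imwrite('pics/s5c.png',cv2.resize(c['pixels'][180:360,200:360],None,fx=4,fy=3.3))
o=manip.get_obs();print(o['position'].round(4),o['joint_pos'].round(2),o['grip_width']);print(Ro.from_quat(o['ee_rot']).as_matrix().round(3))
E
```

```text
wrist p 0.78 top centre [0.4873 0.3601 0.0466] normal [ 0.278 -0.272  0.921] tilt 22.9 size 124.2 54.5 ang 0.1 urange [-53. -27.] [71. 27.] [276.3, 214.3, 359.7, 359.5]
[0.4663 0.3822 0.1023] [ 0.15  0.69 -0.98  1.57  0.17  1.18  0.02] 0.8768662697580618
[[ 0.658 -0.279  0.7  ]
 [-0.645  0.272  0.715]
 [-0.389 -0.921 -0.001]]
```

View pics/w5.png

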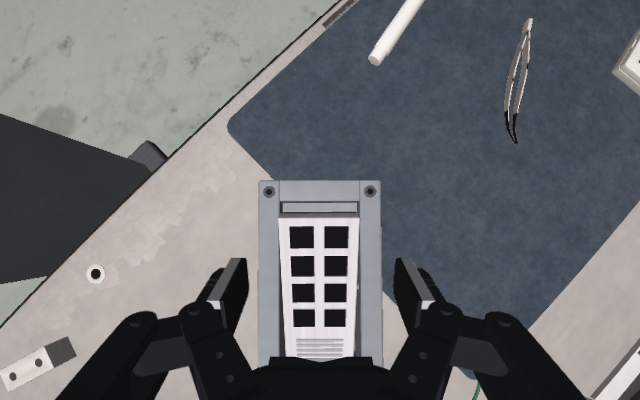

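View pics/s5c.png

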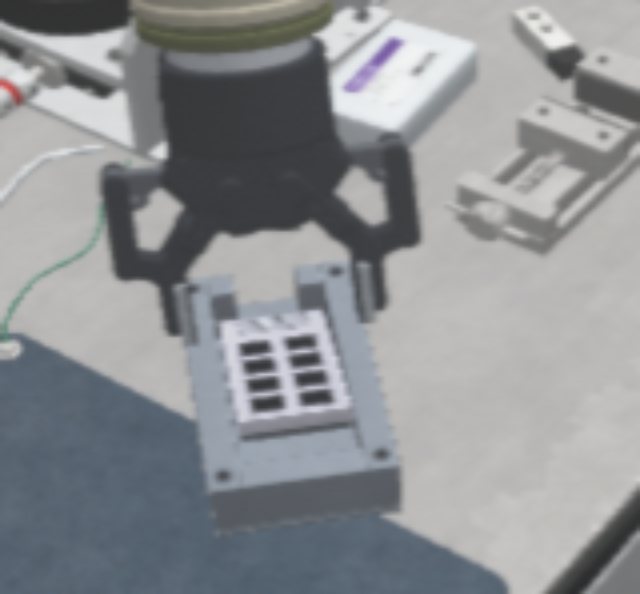

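The fingers straddle the raised end symmetrically in the wrist view: pads near x = 240 and 405, plate centre line near 319. I'll go down along the plate normal.

Call:
arm_command([
  [[-0.4,0.35,-1.3,0,0,0],[-0.8,0.7,-2.5,0,0,0],[-1.1,1,-3.5,0,0,0],[-1.3,1.2,-4.2,0,0,0],[-1.5,1.3,-4.8,0,0,0],[-1.5,1.3,-4.8,0,0,0],[-1.5,1.3,-4.8,0,0,0]],
])

```text
clock: 9.25
position: [0.4512, 0.3948, 0.0534]
ee_rot: [-0.589, 0.393, -0.131, 0.694]
ft_force: [0.1, 0.4, -0.4]
grip_width: 0.88
```

```bash
python3 - <<'E'
from pl import *
o=manip.get_obs();print(o['position'].round(4),o['grip_width'],o['ft_force'])
c=shot('wrist','w6.png');c=shot('side');cv2.imwrite('pics/s6c.png',cv2.resize(c['pixels'][240:350,230:320],None,fx=6,fy=5))
E
```

```text
[0.4512 0.3948 0.0534] 0.8802960114246924 [ 0.06457825  0.36886581 -0.43270208]
```

View pics/w6.png

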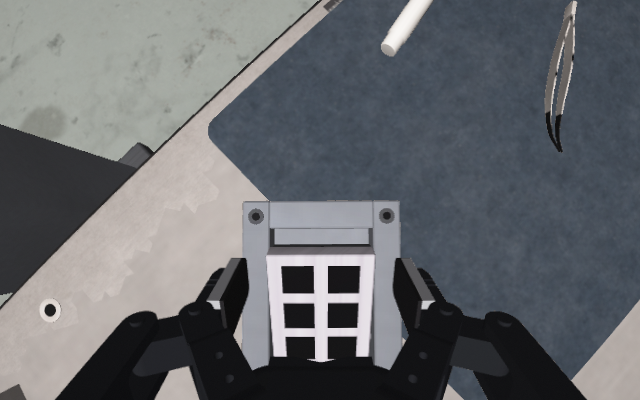

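View pics/s6c.png

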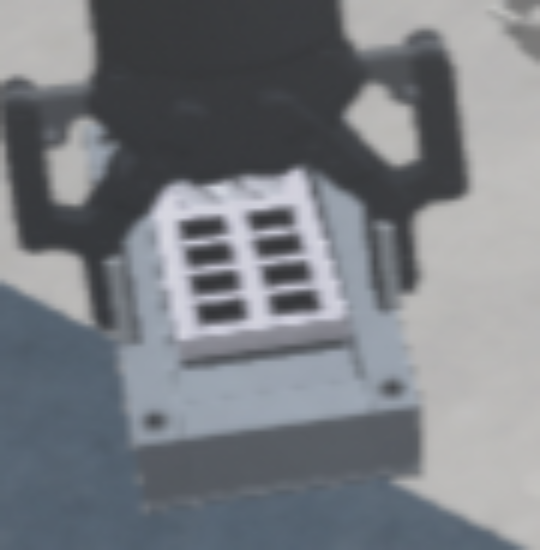

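No contact yet, and the pads stand on both sides of the raised end. I'll close with 60 N.

Call:
arm_command([
  [[0,0,0,0,0,0],[0,0,0,0,0,0],[0,0,0,0,0,0],[0,0,0,0,0,0],[0,0,0,0,0,0],[0,0,0,0,0,0],[0,0,0,0,0,0],[0,0,0,0,0,0]],
], claw=4.8, newtons=60)

```text
clock: 10.15
position: [0.4513, 0.3948, 0.0537]
ee_rot: [-0.589, 0.393, -0.132, 0.694]
ft_force: [1.0, -1.3, 5.4]
grip_width: 0.611
```

```bash
python3 - <<'E'
from pl import *
o=manip.get_obs();print(o['position'].round(4),o['grip_width']*85.4,o['ft_force'],o['torque'])
c=shot('wrist','w7.png');c=shot('side');cv2.imwrite('pics/s7c.png',cv2.resize(c['pixels'][240:350,230:320],None,fx=6,fy=5))
E
```

```text
[0.4513 0.3948 0.0537] 52.176234726777686 [ 0.98353171 -1.29744253  5.35626722] [-0.37091929 -0.22206946  0.08636969]
```

View pics/w7.png

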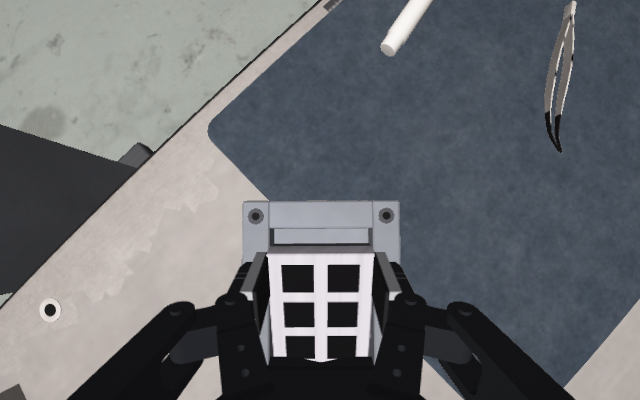

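View pics/s7c.png

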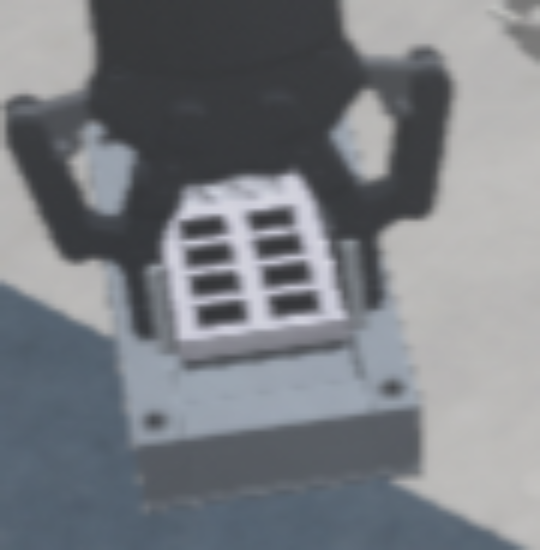

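The grip stopped at 52 mm on the plate. I'll lift straight up.

Call:
arm_command([
  [[0,0,0.3,0,0,0],[0,0,0.8,0,0,0],[0,0,1.5,0,0,0],[0,0,2.5,0,0,0],[-0.2,0.2,4,0,0,0],[-0.4,0.4,6,0,0,0],[-0.5,0.5,8,0,0,0],[-0.5,0.5,10,0,0,0],[-0.5,0.5,12,0,0,0],[-0.5,0.5,12,0,0,0]],
])

```text
clock: 11.25
position: [0.4466, 0.4013, 0.1775]
ee_rot: [-0.588, 0.391, -0.132, 0.696]
ft_force: [-0.5, 0.5, -1.9]
grip_width: 0.61
```

```bash
python3 - <<'E'
from pl import *
o=manip.get_obs();print(o['position'].round(4),o['grip_width']*85.4,o['ft_force'],o['joint_pos'].round(2))
fit('wrist','w8.png');c=shot('side');cv2.imwrite('pics/s8c.png',cv2.resize(c['pixels'][180:350,200:360],None,fx=4,fy=3.5))
E
```

```text
[0.4466 0.4013 0.1775] 52.11690890276766 [-0.52880408  0.46932151 -1.90998058] [ 0.15  0.6  -1.03  1.53  0.11  1.28 -0.03]
wrist p 0.64 top centre [0.4644 0.3846 0.1805] normal [ 0.275 -0.274  0.922] tilt 22.8 size 53.8 69.7 ang 89.7 urange [-30. -27.] [40. 27.] [268.7, 243.5, 373.1, 359.9]
```

View pics/s8c.png

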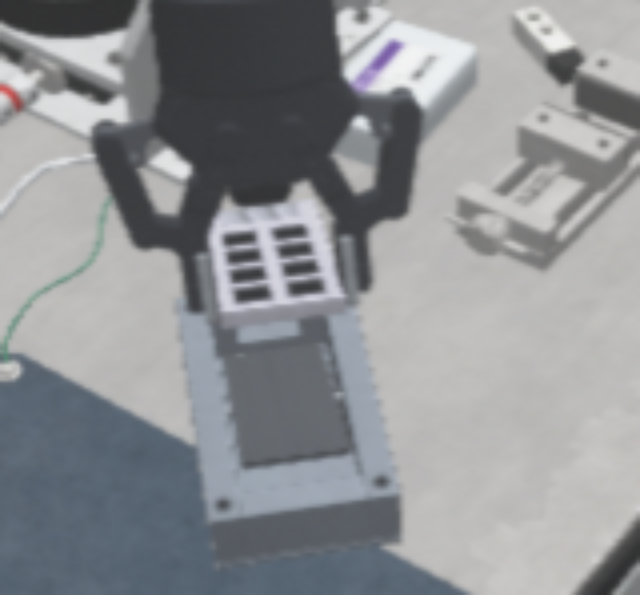

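The plate is held level with the grip and clear of the nest, and the pocket floor stays visibly tilted. I'll level it now and bring it in front of the casting.

Call:
arm_command([
  [[0,0,0.5,-2.5,-2.6,0],[0,-0.5,1,-5.3,-5.5,0],[-0.3,-2,1.5,-8,-8.2,0],[-0.6,-4.5,2,-10.7,-11,0],[-1,-7.5,2,-13.3,-13.7,0],[-1,-10.5,2,-16,-16.4,0],[-1,-13,2,-16,-16.4,0],[-1,-15,2,-16,-16.4,0],[-1,-15,2,-16,-16.4,0],[-1,-15,2,-16,-16.4,0]],
])

```text
clock: 12.4
position: [0.4359, 0.2495, 0.193]
ee_rot: [0.655, -0.269, 0.267, -0.654]
ft_force: [0.1, 0.5, -1.2]
grip_width: 0.612
```

```bash
python3 - <<'E'
from pl import *
from scipy.spatial.transform import Rotation as Ro
o=manip.get_obs();print(o['position'].round(4),o['grip_width']*85.4,o['ft_force'],o['joint_pos'].round(2));M=Ro.from_quat(o['ee_rot']).as_matrix();print(M.round(3), 'zaxis yaw',np.degrees(np.arctan2(M[1,2],M[0,2])))
fit('wrist','w9.png');fit('side','s9.png');fit('top','t9.png')
E
```

```text
[0.4359 0.2495 0.193 ] 52.30079664262013 [ 0.10561705  0.48391867 -1.1889081 ] [ 0.31  0.21 -1.01  1.79  0.19  1.25  0.04]
[[ 0.713 -0.002  0.701]
 [-0.701 -0.     0.713]
 [-0.001 -1.    -0.002]] zaxis yaw 45.482515877652816
wrist p 0.92 top centre [0.4513 0.2342 0.2052] normal [ 0.001 -0.     1.   ] tilt 0.1 size 54.0 70.7 ang 90.0 urange [-30. -27.] [40. 27.] [265.6, 245.2, 373.5, 363.2]
side p 0.59 top centre [0.4666 0.2233 0.2056] normal [ 0.001 -0.004  1.   ] tilt 0.2 size 110.0 52.9 ang 0.7 urange [-30. -24.] [79. 30.] [301.5, 178.0, 340.0, 218.9]
top p 0.56 top centre [0.499  0.1881 0.2055] normal [0.008 0.018 1.   ] tilt 1.1 size 55.0 34.4 ang 87.1 urange [-18. -25.] [17. 29.] [280.5, 184.7, 298.1, 208.6]
```

View pics/s9.png

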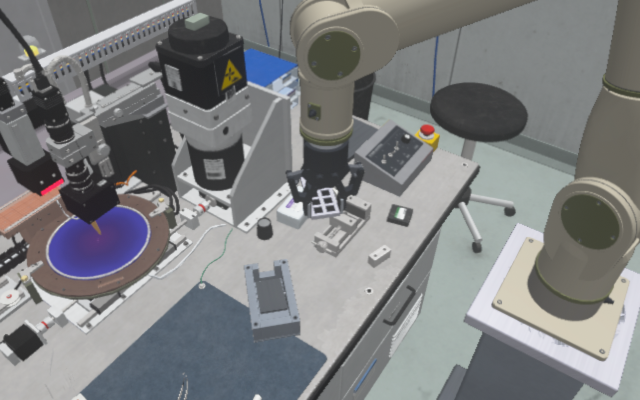

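The plate hangs level (tilt 0.1°). Its underside is 2.3 mm above the TCP, and the TCP is at plate x ≈ −46 mm. I'll carry it along the front of the casting, then in over the box.

Call:
arm_command([
  [[0,-2,0,0,0,-2],[0,-5,0,0,0,-5],[0,-9,0,0,0,-9],[0,-13,0,0,0,-13],[0,-17,0,0,0,-17],[0,-21,0,0,0,-21],[0,-25,0,0,0,-25],[0,-29,0,0,0,-29],[0,-33,0,0,0,-33],[0.5,-37,0,0,0,-37],[2,-40,0,0,0,-40.7],[5,-40.7,0,0,0,-40.7],[8.5,-40.7,0,0,0,-40.7],[12,-40.7,0,0,0,-40.7],[15.5,-40.7,0,0,0,-40.7],[18.5,-40.7,0,0,0,-40.7],[20.5,-40.7,0,0,0,-40.7],[21.6,-40.7,0,0,0,-40.7],[21.6,-40.7,0,0,0,-40.7]],
])

```text
clock: 14.6
position: [0.6531, -0.1562, 0.1922]
ee_rot: [-0.521, 0.479, -0.477, 0.521]
ft_force: [-0.6, -1.0, -1.9]
grip_width: 0.611
```

```bash
python3 - <<'E'
from pl import *
from scipy.spatial.transform import Rotation as Ro
o=manip.get_obs();print(o['position'].round(4),o['grip_width']*85.4,o['ft_force'],o['joint_pos'].round(2));M=Ro.from_quat(o['ee_rot']).as_matrix();print(M.round(3), 'zaxis yaw',np.degrees(np.arctan2(M[1,2],M[0,2])))
fit('wrist','w10.png');fit('top','t10.png')
fit('wrist',None,'surface_plate')
shot('side','s10.png')
a=cv2.imread('pics/top0.png')
a=cv2.imread('pics/t10.png');cv2.imwrite('pics/t10c.png',cv2.resize(a[90:240,330:500],None,fx=4,fy=4,interpolation=cv2.INTER_CUBIC))
E
```

```text
[ 0.6531 -0.1562  0.1922] 52.13683293464012 [-0.57596456 -0.9902069  -1.94066684] [ 0.59  0.53 -0.61  1.35  0.3   1.36  0.07]
[[ 0.086 -0.002  0.996]
 [-0.996  0.003  0.086]
 [-0.003 -1.    -0.002]] zaxis yaw 4.911442658247824
wrist p 0.83 top centre [ 0.6551 -0.1778  0.2042] normal [ 0.002 -0.004  1.   ] tilt 0.3 size 54.5 71.1 ang 48.6 urange [-40. -44.] [44. 39.] [266.8, 244.7, 373.3, 360.6]
top p 0.65 top centre [ 0.6546 -0.1856  0.2053] normal [0.013 0.007 1.   ] tilt 0.9 size 50.4 85.5 ang 45.7 urange [-47. -37.] [36. 53.] [422.0, 123.8, 453.6, 143.5]
wrist p 0.9 top centre [ 0.657  -0.1809  0.0198] normal [-0.    -0.001  1.   ] tilt 0.1 size 130.1 143.2 ang 39.0 urange [ -83. -104.] [85. 86.] [260.8, 127.9, 391.4, 252.9]
```

View pics/w10.png

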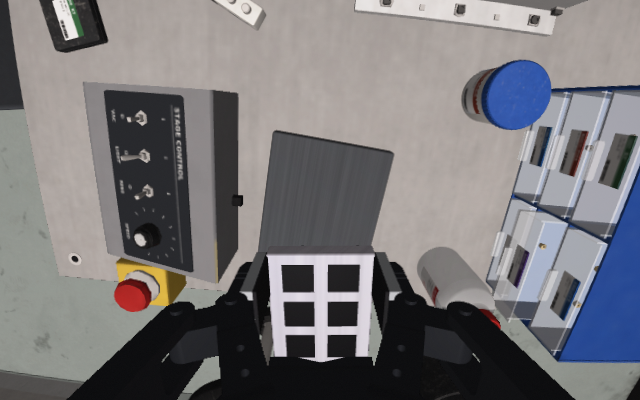

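View pics/t10c.png

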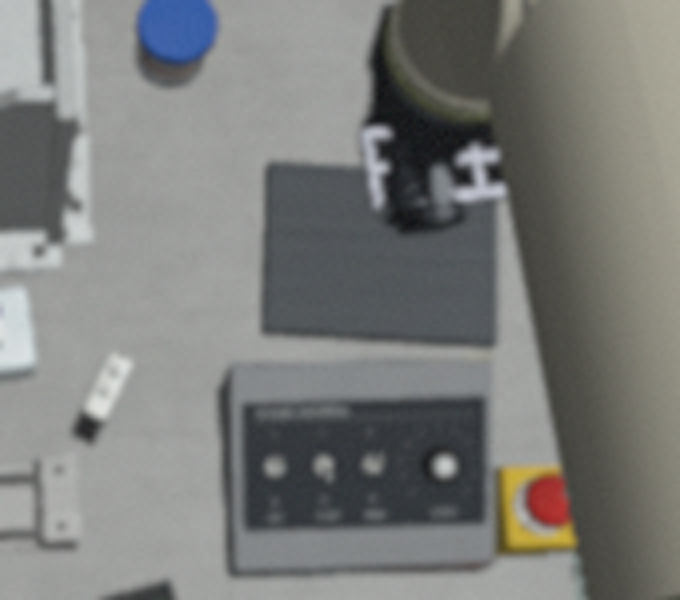

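View pics/s10.png

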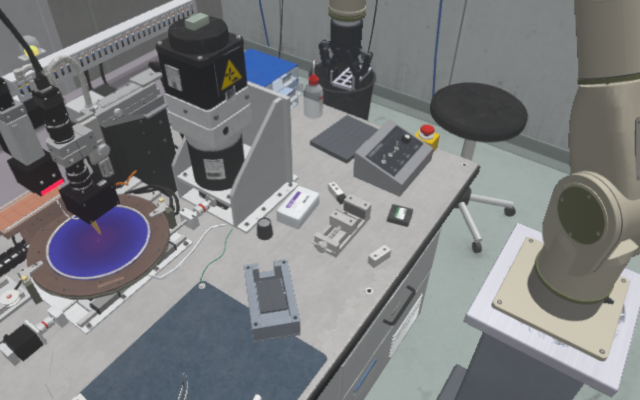

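The plate hangs over the surface plate, which lies at (260–391, 128–253) in the wrist view. The control box edge near (238,170) is close to the left finger, so I'll measure that gap.

```bash
python3 - <<'E'
from h import *
for n in ['top0','side0']:
    d=np.load('/tmp/'+n+'.npz');W=pts({k:d[k] for k in d.files}).reshape(-1,3)
    for a,b in [(-.13,-.09),(-.17,-.13),(-.21,-.17),(-.25,-.21),(-.29,-.25)]:
        q=W[(W[:,0]<.66)&(W[:,0]>.4)&(W[:,1]>a)&(W[:,1]<b)&(W[:,2]>.045)]
        print(n,a,b,np.percentile(q[:,0],[98,100]).round(3) if len(q) else None, 'casting ymin')
    q=W[(W[:,0]>.55)&(W[:,0]<.8)&(W[:,2]>.04)&(W[:,1]>-.08)&(W[:,1]<.1)];print(np.percentile(q[:,1],[0,1,5]).round(3))
    q=W[(W[:,0]>.66)&(W[:,0]<.85)&(W[:,2]>.04)&(W[:,1]>-.35)&(W[:,1]<-.05)];print('tall behind plate xmin',np.percentile(q[:,0],[0,1,5]).round(3),np.median(q,0).round(2))
E
```

```text
top0 -0.13 -0.09 [0.556 0.558] casting ymin
top0 -0.17 -0.13 [0.556 0.559] casting ymin
top0 -0.21 -0.17 [0.556 0.559] casting ymin
top0 -0.25 -0.21 [0.557 0.56 ] casting ymin
top0 -0.29 -0.25 [0.487 0.488] casting ymin
[-0.08  -0.07  -0.038]
tall behind plate xmin [0.783 0.784 0.786] [ 0.81 -0.24  0.08]
side0 -0.13 -0.09 [0.558 0.562] casting ymin
side0 -0.17 -0.13 [0.557 0.562] casting ymin
side0 -0.21 -0.17 [0.557 0.561] casting ymin
side0 -0.25 -0.21 [0.559 0.563] casting ymin
side0 -0.29 -0.25 [0.489 0.539] casting ymin
[-0.08  -0.071  0.041]
tall behind plate xmin [0.783 0.786 0.787] [ 0.81 -0.24  0.08]
```

Call:
arm_command([
  [[0.3,0,-2,0,0,0],[0.6,0,-5,0,0,0],[0.6,0,-8.5,0,0,0],[0.6,0,-12,0,0,0],[0.6,0,-14.5,0,0,0],[0.6,0,-16,0,0,0],[0.6,0,-16.6,0,0,0],[0.6,0,-16.8,0,0,0],[0.6,0,-16.8,0,0,0],[0.6,0,-16.8,0,0,0]],
])

```text
clock: 15.95
position: [0.6589, -0.1574, 0.0268]
ee_rot: [-0.52, 0.478, -0.479, 0.521]
ft_force: [0.3, 0.1, -0.7]
grip_width: 0.608
```

```bash
python3 - <<'E'
from pl import *
o=manip.get_obs();print(o['position'].round(4),o['ft_force'])
fit('wrist','w11.png');c=shot('side');cv2.imwrite('pics/s11c.png',cv2.resize(c['pixels'][60:180,290:430],None,fx=5,fy=4.5))
E
```

```text
[ 0.6589 -0.1574  0.0268] [ 0.30326251  0.06827331 -0.73448276]
wrist p 0.64 top centre [ 0.6607 -0.1788  0.0389] normal [-0.001 -0.001  1.   ] tilt 0.1 size 54.5 70.2 ang 48.9 urange [-39. -44.] [44. 39.] [266.2, 244.7, 374.8, 361.8]
```

View pics/s11c.png

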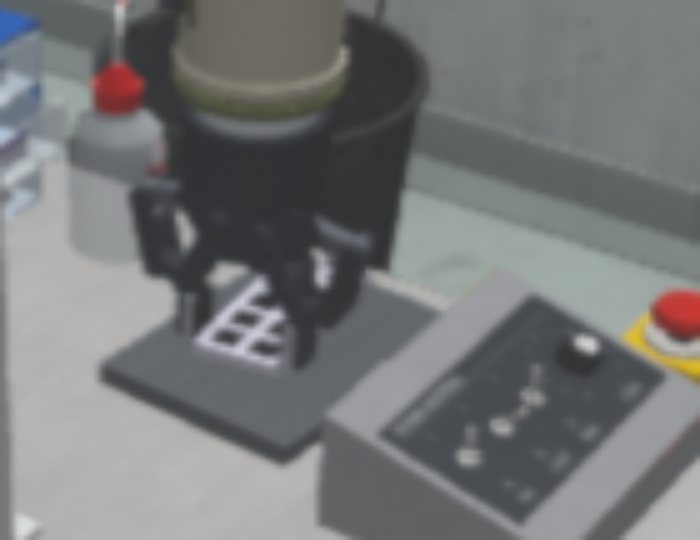

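View pics/w11.png

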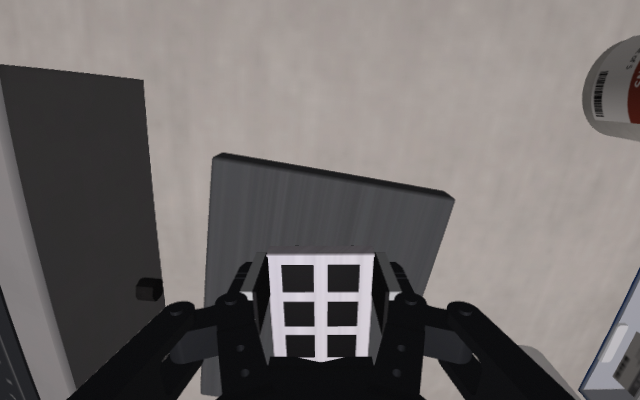

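About 9 mm remain under the level carrier, and it sits well inside the plate's outline. I'll creep down to contact.

Call:
arm_command([
  [[0,0,-0.2,0,0,0],[0,0,-0.4,0,0,0],[0,0,-0.5,0,0,0],[0,0,-0.6,0,0,0],[0,0,-0.65,0,0,0],[0,0,-0.7,0,0,0],[0,0,-0.7,0,0,0],[0,0,-0.7,0,0,0]],
])

```text
clock: 16.9
position: [0.6581, -0.1572, 0.0184]
ee_rot: [-0.521, 0.479, -0.478, 0.521]
ft_force: [-0.0, -0.3, -1.0]
grip_width: 0.609
```

Call:
arm_command([
  [[0,0,-0.04,0,0,0],[0,0,-0.08,0,0,0],[0,0,-0.08,0,0,0],[0,0,-0.08,0,0,0]],
])

```text
clock: 17.3
position: [0.6581, -0.1573, 0.0177]
ee_rot: [-0.521, 0.479, -0.478, 0.521]
ft_force: [-0.6, 0.3, 1.4]
grip_width: 0.608
```

Call:
arm_command([
  [[0,0,-0.03,0,0,0],[0,0,-0.06,0,0,0],[0,0,-0.06,0,0,0],[0,0,-0.06,0,0,0]],
])

```text
clock: 17.7
position: [0.6582, -0.1572, 0.0177]
ee_rot: [-0.521, 0.479, -0.478, 0.521]
ft_force: [-4.1, 0.5, 6.7]
grip_width: 0.609
```

```bash
python3 - <<'E'
from pl import *
o=manip.get_obs();print(o['position'].round(4),o['ft_force'],o['torque'])
fit('wrist','w12.png')
E
```

```text
[ 0.6582 -0.1572  0.0177] [-4.13449829  0.48781002  6.68800346] [0.04091572 0.66316488 0.02281343]
wrist p 0.9 top centre [ 0.66   -0.1788  0.0299] normal [-0.     0.004  1.   ] tilt 0.2 size 54.4 70.8 ang 49.2 urange [-40. -44.] [45. 39.] [266.3, 245.2, 373.8, 362.8]
```

It's seated: 6.7 N contact, top at 29.9 mm, level. I'll release.

Call:
arm_command([
  [[0,0,0,0,0,0],[0,0,0,0,0,0],[0,0,0,0,0,0],[0,0,0,0,0,0],[0,0,0,0,0,0],[0,0,0,0,0,0]],
], claw=7)

```text
clock: 18.4
position: [0.6581, -0.1573, 0.0169]
ee_rot: [-0.521, 0.479, -0.478, 0.521]
ft_force: [-0.3, -0.2, -1.5]
grip_width: 0.818
```

Call:
arm_command([
  [[0,0,0.5,0,0,0],[0,0,1.5,0,0,0],[0,0,3.5,0,0,0],[0,0,7,0,0,0],[0,0,11,0,0,0],[0,0,15,0,0,0],[0,0,18,0,0,0],[-3,0,20,0,0,0],[-7,0,21,0,0,0],[-11,0,21,0,0,0],[-15,0,21,0,0,0],[-19,0,21,0,0,0],[-20,0,21,0,0,0],[-20,0,21,0,0,0]],
])

```text
clock: 19.8
position: [0.4573, -0.1577, 0.2282]
ee_rot: [0.521, -0.478, 0.479, -0.52]
ft_force: [0.0, 0.1, 0.2]
grip_width: 0.82
```

```bash
python3 - <<'E'
from pl import *
o=manip.get_obs();print(o['clock'],o['position'].round(4),o['ft_force'],o['grip_width'])
fit('side','s13.png');fit('top','t13.png')
for n in ['side','top']:
    c=shot(n);W=pts(c)
    for t,z0,z1 in [('carrier',.024,.04),('surface_plate',.012,.034),('loupe',.03,.05),('spacer_block',.02,.032),('valve_block',.022,.036)]:
        for mm in manip.masks_of(n,t)[:1]:
            q=W[mm['mask']&(W[...,2]>z0)&(W[...,2]<z1)]
            if len(q): print(n,t,round(mm['p'],2),[ [round(v,1) for v in k] if not isinstance(k,float) else round(k,1) for k in cv2.minAreaRect((q[:,:2]*1000).astype(np.float32))],np.median(q[:,2]).round(4))
a=cv2.imread('pics/s13.png');cv2.imwrite('pics/s13c.png',cv2.resize(a[80:350,230:450],None,fx=3,fy=2.2))
a=cv2.imread('pics/s13.png');cv2.imwrite('pics/s13d.png',cv2.resize(a[100:180,290:400],None,fx=6,fy=6))
E
```

```text
19.8 [ 0.4573 -0.1577  0.2282] [0.04816783 0.12461329 0.22706391] 0.8196864099341362
side p 0.58 top centre [ 0.6636 -0.2018  0.0304] normal [0.011 0.    1.   ] tilt 0.6 size 55.3 125.7 ang 49.7 urange [-54. -57.] [61. 53.] [329.2, 117.3, 363.5, 146.8]
top p 0.96 top centre [ 0.6625 -0.2037  0.031 ] normal [0.026 0.003 1.   ] tilt 1.5 size 55.0 120.1 ang 51.5 urange [-60. -51.] [61. 53.] [409.3, 139.6, 446.3, 161.5]
side carrier 0.65 [[664.3, -202.2], [56.1, 125.9], 4.7] 0.0303
side surface_plate 0.83 [[656.8, -193.7], [175.0, 134.6], 85.0] 0.0203
side loupe 0.52 [[619.3, 217.8], [28.3, 31.9], 13.4] 0.0379
side spacer_block 0.56 [[366.5, 136.4], [52.3, 22.8], 74.4] 0.0248
side valve_block 0.61 [[553.2, 17.1], [18.4, 60.1], 60.9] 0.0234
top carrier 0.71 [[662.8, -204.5], [57.2, 120.4], 5.0] 0.0307
top surface_plate 0.85 [[656.0, -193.6], [169.2, 132.6], 85.0] 0.0207
top loupe 0.57 [[617.2, 217.6], [30.1, 28.8], 1.2] 0.038
top valve_block 0.42 [[552.8, 13.2], [16.3, 55.1], 64.4] 0.0244
```

View pics/s13d.png

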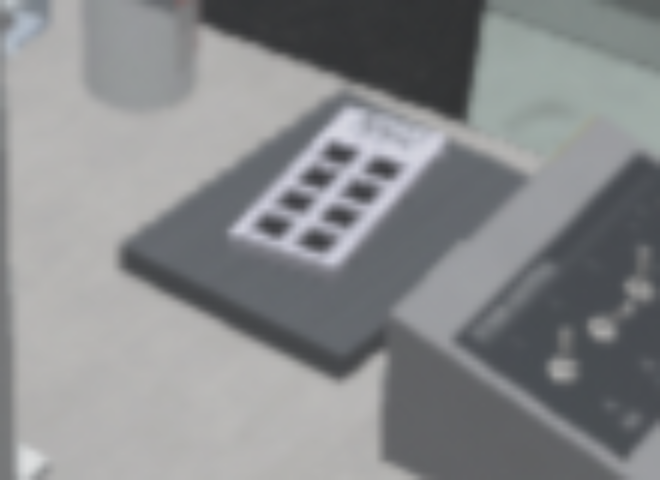

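View pics/t13.png

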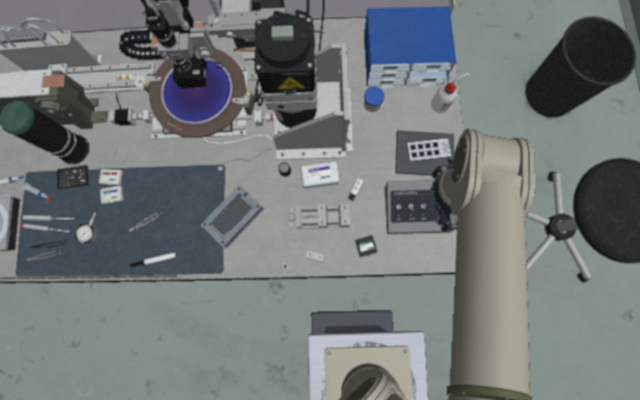

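The carrier lies flat, pockets up, at (410–446, 140–161) in the side and top views. It's inside the plate outline with a margin of at least 10 mm, and the bystanders haven't moved. Handing in.

```bash
python3 -c "
from workcell import manip
print(manip.hand_in())"
```

```text
the job is handed in; nothing more can be done
None
```

The carrier plate now lies flat, pockets up and wholly on the surface plate. I handed the job in at about 20 s, against the 58 s limit.

- **Pressing:** I pressed the ribbed end at the notch until the rocker reached its stop. The contact force was about 11 N, and the plate stayed tipped at 23° after release.
- **Carrying:** I gripped the raised end across its width with 60 N and lifted the plate straight out. I levelled it and carried it round the front of the casting to the surface plate.
- **Laying down:** I lowered it until it touched with about 7 N, then opened the gripper and withdrew.

**Last checks:**
- The carrier's top is at 30–31 mm, as expected on the 20 mm plate. Its centre is about (0.663, −0.203), with at least 10 mm to every edge of the surface plate.
- The fitted tilt was 0.6° in the side view, but 1.5° in the coarser top view. The wrist camera had read 0.2° at contact, so I take the plate as flat.
- The magnifier and the valve were within 2 mm of where they started in both views. The steel block was found only in the side view, also unmoved; the top view missed it before and after.
- The robot stood clear of everything at hand-in. `hand_in()` reported no verdict.

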